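Sweep the loose hardware off the work board into the parts pan

TASK

Clear the small hardware off the work board: with the fingertips, sweep the two hex nuts and the two spacer rings along the board and over its open end into the empty parts pan. Push them only, without picking any of them up, and let none land anywhere but in the pan. Leave the hinge bracket, the piston and everything else on the bench standing where they are.

Things in the scene. Friction and masses are not known exactly. Their poses are not given: they have to be found in the camera images.
- board: plywood work board fixed to the bench, 254 (x) x 300 mm (y), top 65 mm above the bench; origin on the bench under its centre. Along both long sides a 12 mm aluminium strip stands 10 mm proud (inner faces at x = +-115 mm); both ends (y = +-150 mm) are open. Hardware lies in two rows, within x = +-54 to 90 mm and y = +-35 to 95 mm; bracket and piston stand on the line x = 0
- pan: empty shallow steel parts pan fixed at one of the board's open ends (which end varies): 250 (x) x 130 mm (y), 45 mm high, walls and floor 3 mm; origin under its centre, axes parallel to the board's. Tucked 12 mm under the board's end and as wide as the space between the strips, so what goes over that end drops into it
- tool_tray: black plastic tool tray of the same outside size as the pan, holding four wrenches on a rubber mat, fixed at the board's other end; nothing in it stands higher than its 45 mm walls; origin under its centre. Nothing may go in it
- nut_a_mid (a point): centre point of a loose steel hex nut, 24 mm across the flats, 13 mm high, 16 mm bore, about 33 g, lying flat on the board; at the start this point is 6.5 mm above the board's top
- nut_b_mid (a point): centre point of a loose steel hex nut, 24 mm across the flats, 13 mm high, 16 mm bore, about 33 g, lying flat on the board; at the start this point is 6.5 mm above the board's top
- ring_a_mid (a point): centre point of a loose plain steel spacer ring, 28 mm outside, 17 mm inside, 16 mm high, about 45 g, lying flat on the board; at the start this point is 8 mm above the board's top
- ring_b_mid (a point): centre point of a loose plain steel spacer ring, 28 mm outside, 17 mm inside, 16 mm high, about 45 g, lying flat on the board; at the start this point is 8 mm above the board's top
- bracket: bystander standing on the board's middle line: aluminium hinge bracket, base 36 x 40 x 6 mm with two upright lugs and a cross pin, 36 mm high, about 0.15 kg, loose; origin at the centre of its underside, z up
- piston: bystander standing on the board's middle line: aluminium brake piston, upright grooved cylinder 38 mm in diameter, 38 mm high, about 0.12 kg, loose; origin at the centre of its underside, z up
- spray_can: bystander on the bench to the left: white spray can 60 mm in diameter, 170 mm high; origin at the centre of its underside, z up
- jar: bystander on the bench to the right: amber glass jar 68 mm in diameter, 90 mm high; origin at the centre of its underside, z up
- screwdriver: bystander lying on the bench to the right: screwdriver with a black handle, under 35 mm high
- brush: bystander lying on the bench to the left: brush with a wooden handle, under 35 mm high

How it is judged (in metres and radians):
At the end, for the whole second after the job is handed in: All four pieces lie in the parts pan (their centres within its walls and less than 50 mm above the bench); the bracket, the piston, the can and the jar stand upright within 20 mm of where they were, the screwdriver and the brush lie within 20 mm of where they were (x of nut_a_mid in the frame of pan between -0.118 and 0.118 m and y of nut_a_mid in the frame of pan between -0.058 and 0.058 m and height (world z) of each of nut_a_mid, nut_b_mid, ring_a_mid, ring_b_mid below 0.05 m and x of nut_b_mid in the frame of pan between -0.118 and 0.118 m and y of nut_b_mid in the frame of pan between -0.058 and 0.058 m and x of ring_a_mid in the frame of pan between -0.118 and 0.118 m and y of ring_a_mid in the frame of pan between -0.058 and 0.058 m and x of ring_b_mid in the frame of pan between -0.118 and 0.118 m and y of ring_b_mid in the frame of pan between -0.058 and 0.058 m and distance of each of bracket, piston, spray_can, jar, screwdriver, brush from where it was at the start of the episode below 0.02 m and angle between each of bracket, piston, spray_can, jar's own z axis and vertical below 0.2 rad); the robot touches nothing.
It fails at once if a nut or ring is picked up (its centre rises more than 30 mm above the board's top) (height (world z) of any of nut_a_mid, nut_b_mid, ring_a_mid, ring_b_mid above 0.095 m).
It fails at once if a nut or ring falls anywhere but into the pan ((height (world z) of nut_a_mid below 0.05 m and not (x of nut_a_mid in the frame of pan between -0.118 and 0.118 m and y of nut_a_mid in the frame of pan between -0.064 and 0.064 m)) or (height (world z) of nut_b_mid below 0.05 m and not (x of nut_b_mid in the frame of pan between -0.118 and 0.118 m and y of nut_b_mid in the frame of pan between -0.064 and 0.064 m)) or (height (world z) of ring_a_mid below 0.05 m and not (x of ring_a_mid in the frame of pan between -0.118 and 0.118 m and y of ring_a_mid in the frame of pan between -0.064 and 0.064 m)) or (height (world z) of ring_b_mid below 0.05 m and not (x of ring_b_mid in the frame of pan between -0.118 and 0.118 m and y of ring_b_mid in the frame of pan between -0.064 and 0.064 m))).
It fails at once if a bystander is moved by more than 20 mm or tipped (distance of any of bracket, piston, spray_can, jar, screwdriver, brush from where it was at the start of the episode above 0.02 m or angle between any of bracket, piston, spray_can, jar's own z axis and vertical above 0.35 rad).
It also fails if it takes over 64 s, if anything falls off the work surface, if the arm or the gripper's body presses on something with over 40 N, if the wrist force passes 120 N, or if a joint passes its speed limit or range.

ROBOT

A 6-joint arm with a two-finger parallel gripper is mounted at the origin on the work surface. World frame = base frame: x ahead of the robot, y to its left, z up, the work surface at z = 0. Lengths are in m, angles in degrees, forces in N, time in s.
With the tool pointing down it reaches from about 0.325 to 0.925 m from the base axis. Payload 3.1 kg.
Tool frame: the origin (TCP) lies between the finger pads; the fingertips stand 19 mm ahead of it and the grasp point (between the pads) is the TCP (tip_extent is the distance from the TCP to the fingertips, in m); z points along the fingers, y is the line along which they close (so a half turn about z gives the same grasp; the last joint's range is limited). The gripper opens to 85 mm and grips with 20 to 120 N. Pads are 22 mm wide; open, the fingers measure 114 mm over their backs; the gripper's body (76 mm by 85 mm) begins 54 mm behind the grasp point. The pads swing forward as they close: fully open they stand 13 mm farther back than shut.
Start: joints at [-6.429, 12.427, 92.441, -0, 75.132, -6.429], TCP at [0.625, 0, 0.25] pointing down, gripper open.
Joint ranges: [-157.48, 157.48], [-44.54, 120.13], [17.64, 146.25], [-64.5, 244.5], [7.68, 150.69], [-147.95, 147.95]. Speed limits (degrees/s): [159.86, 159.86, 180, 180, 180, 180].

INTERFACE

Orientations are given as a 3x3 rotation matrix whose columns are the frame's x, y, z axes.
In Python, from workcell import state, snapshot, calibration, job_done, tip_extent gives the robot as it stands.
- The arm moves only by the tool jog_arm, never from a script. Its argument "steps" is a list of rows, each an object of numbers: "x", "y", "z": the shift along the tool's x, y, z in m; "ax", "ay", "az": the turn, a rotation vector about the tool's x, y, z in rad. A call has 1 to 8 rows; each row shifts and turns the commanded pose from where the row before left it, along the tool's axes as they then stand; what a row does not reach is not made up. A row lasts 1/10 s, in which the tool goes at most 50 mm and 8.59 degrees, less where a joint would pass 70% of its speed; a pose out of reach is approached as far as the arm can. A call is refused whole if a number of a shift passes 0.05 or a number of a turn 0.15, either way. A call with a gripper value outside its range is refused whole. "gripper" is the closure, from 0 (fully open) to 1 (shut), set as the call begins (left out, the last holds). The fingers move at their own pace and stop on an object; "squeeze" is the grip in N (left out, the last holds). Time passes only in rows, so rows that do not move let the fingers close. It gives the time, the measured TCP pose, the force, the opening and the grip force at its end, in the units of the state.
- state(): the state, without advancing time (a new reading comes with each control period).
- snapshot(name): name is "scene" or "side" or "wrist"; returns the picture (480x640x3 uint8, red, green, blue); there is no depth.
- calibration(name): a dict with "fx", "fy", "cx", "cy" (pixels), "R" (3x3) and "t" (3): a world point X has camera coordinates R X + t. Camera axes: x right, y down, z forward; pixel columns grow to the right and rows downward; lengths in m; the calibration is good to about 2 mm. A picture is of the moment at which its call begins: read the wrist's pose just before it. calibration takes no time and is no camera call; for the wrist camera it gives the pose at the moment of the call.
- job_done(): hands the job in; it is judged then, once.
The state is a dict: "time_s": time; "q": joint angles; "qd": joint speeds; "joint_efforts": joint torques, N m; "eef_pos": TCP position; "eef_rot": TCP orientation; "wrist_force": force on the tool from outside, world axes, zero at the start; "ft_torque": the same for the moment, N m; "width": finger opening in m; "finger_force": force on a finger pad.
Only numpy, scipy, OpenCV 4.12 (cv2) and the standard library are available. Lean on these libraries where they do the work, as an engineer would, in place of code of your own. Each camera call takes 0.05 s, during which the arm holds its last target. There are 200 camera calls.

## Working session

There is one attempt and no reset: what is moved stays moved. The work goes in short steps, Python scripts to look and compute and a tool call to move; the robot and the scene stay as the last step left them, time stands still between calls to the robot, and variables do not carry over. Pictures are saved under pics/ and viewed, at most 10 in all, crops included, and the job is handed in when it is done.

Besides the shell and the picture viewer there is one more tool, called after "Request:" by a JSON object that holds its "name" and its "arguments". jog_arm: Moves the arm, as the interface text tells. Its arguments: {"type":"object","properties":{"steps":{"type":"array","items":{"type":"object","properties":{"x":{"type":"number"},"y":{"type":"number"},"z":{"type":"number"},"ax":{"type":"number"},"ay":{"type":"number"},"az":{"type":"number"}}}},"gripper":{"type":"number"},"squeeze":{"type":"number"}},"required":["steps"]}

```bash
mkdir -p pics; python3 - <<'E'
from workcell import *
import cv2
for n in ("scene","side","wrist"):
    c=calibration(n); im=snapshot(n); cv2.imwrite(f"pics/{n}0.png",im[:,:,::-1]); print(n,c)
s=state();print(s["time_s"],s["eef_pos"],s["eef_rot"],s["width"],tip_extent)
E
```

```text
scene {'fx': 532.949065495883, 'fy': 532.949065495883, 'cx': 322.6786754764636, 'cy': 234.66870316661823, 'R': array([[-0.54048712,  0.84125837,  0.01257064],
       [ 0.6016707 ,  0.39691557, -0.6931453 ],
       [-0.58810377, -0.36707272, -0.72068827]]), 't': array([ 0.26930251, -0.25218047,  1.58558188])}
side {'fx': 453.541666303398, 'fy': 453.541666303398, 'cx': 319.3276155799308, 'cy': 240.94400642552685, 'R': array([[ 0.87538111, -0.48323679,  0.01378799],
       [-0.35555607, -0.66288843, -0.65890729],
       [ 0.32754814,  0.57189259, -0.75209779]]), 't': array([-0.44292798,  0.25966144,  0.86768258])}
wrist {'fx': 345.1582244701437, 'fy': 345.1582244701437, 'cx': 323.93737147901425, 'cy': 240.1736363959484, 'R': array([[ 9.99996154e-01, -6.75315061e-04, -2.69012877e-03],
       [ 2.04474383e-04, -9.49317019e-01,  3.14320149e-01],
       [-2.76605015e-03, -3.14319490e-01, -9.49313229e-01]]), 't': array([-0.62303077, -0.03928666,  0.38070732])}
0.15 [6.24378274e-01 6.24343634e-05 2.49210849e-01] [[ 2.62678047e-05  9.99998061e-01 -1.96887880e-03]
 [ 9.99999977e-01 -2.58452627e-05  2.14635589e-04]
 [ 2.14584287e-04 -1.96888440e-03 -9.99998039e-01]] 0.08527031523735912 0.019
```

View pics/scene0.png

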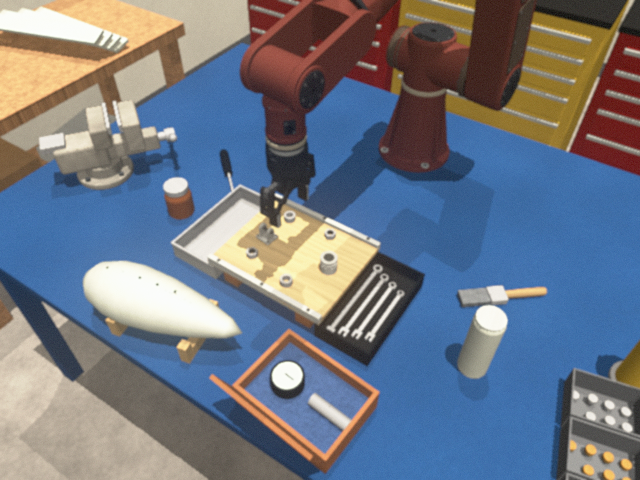

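View pics/wrist0.png

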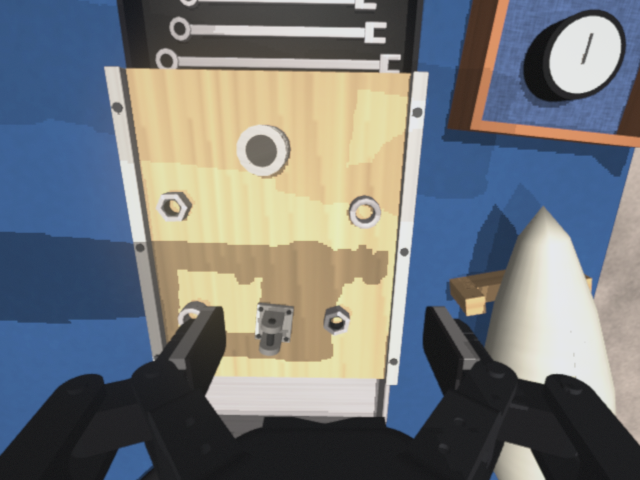

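The wrist view has image right = +x and image up = +y. The tray is at the +y end (top) and the pan at the −y end (bottom).
- **Left row:** nut at about (175,207) and ring at about (195,313), half hidden by the finger.
- **Right row:** ring at (364,211) and nut at (337,320).
- **Middle line:** piston at (262,150) and bracket at (272,322).
- **Strip corners:** (105,67), (428,72) and (397,384).

In the scene view the half-hidden ring is at (290,216).

```bash
cat > h.py <<'E'
import numpy as np
from workcell import *
def ray(c,u,v,z):
    d=c["R"].T@np.array([(u-c["cx"])/c["fx"],(v-c["cy"])/c["fy"],1]); o=-c["R"].T@c["t"]
    return (o+d*(z-o[2])/d[2])
E
python3 - <<'E'
from h import *
w=calibration("wrist");s=calibration("scene")
P={"LF":(w,105,67,.075),"RF":(w,428,72,.075),"RN":(w,397,384,.075),"LFin":(w,126,69,.075),
"nutL":(w,175,206,.078),"ringR":(w,364,211,.081),"nutR":(w,337,319,.078),"ringLw":(w,195,313,.081),
"ringLs":(s,290,215,.081),"nutRs":(s,252,252,.078),"ringRs":(s,286,280,.081),"nutLs":(s,330,233,.078),"pist":(w,263,150,.103),"brkt":(w,274,322,.071)}
for k,(c,*a) in P.items(): print(k,ray(c,*a).round(4))
E
```

```text
LF [0.4529 0.1256 0.075 ]
RF [0.7047 0.1218 0.075 ]
RN [ 0.7001 -0.1758  0.075 ]
LFin [0.469  0.1242 0.075 ]
nutL [0.4938 0.0158 0.078 ]
ringR [0.658  0.0121 0.081 ]
nutR [ 0.636  -0.0962  0.078 ]
ringLw [ 0.5    -0.0879  0.081 ]
ringLs [ 0.497  -0.0946  0.081 ]
nutRs [ 0.6384 -0.0987  0.078 ]
ringRs [0.6641 0.0127 0.081 ]
nutLs [0.4925 0.0153 0.078 ]
pist [0.5774 0.0646 0.103 ]
brkt [ 0.5735 -0.1039  0.071 ]
```

Request:
{"name": "jog_arm", "arguments": {"steps": [{"y": -0.02,"x": -0.01,"z": 0.01},{"y": -0.025,"x": -0.01,"z": 0.02},{"y": -0.025,"x": -0.01,"z": 0.02},{"y": -0.025,"x": -0.01,"z": 0.02},{"y": -0.02,"x": -0.005,"z": 0.02},{"y": -0.011,"z": 0.01},{},{}], "gripper": 0.84, "squeeze": 20}}

```text
invalid input at $.steps[0]: expected keys x, y, z, ax, ay, az
```

Request:
{"name": "jog_arm", "arguments": {"steps": [{"x": -0.01,"y": -0.02,"z": 0.01,"ax": 0,"ay": 0,"az": 0},{"x": -0.01,"y": -0.025,"z": 0.02,"ax": 0,"ay": 0,"az": 0},{"x": -0.01,"y": -0.025,"z": 0.02,"ax": 0,"ay": 0,"az": 0},{"x": -0.01,"y": -0.025,"z": 0.02,"ax": 0,"ay": 0,"az": 0},{"x": -0.005,"y": -0.02,"z": 0.02,"ax": 0,"ay": 0,"az": 0},{"x": 0,"y": -0.011,"z": 0.01,"ax": 0,"ay": 0,"az": 0},{"x": 0,"y": 0,"z": 0,"ax": 0,"ay": 0,"az": 0},{"x": 0,"y": 0,"z": 0,"ax": 0,"ay": 0,"az": 0}], "gripper": 0.84, "squeeze": 20}}

```text
time_s: 0.95
eef_pos: [0.4994, -0.045, 0.1505]
eef_rot: [[0.0, 1.0, 0.001], [1.0, -0.0, -0.0], [-0.0, 0.001, -1.0]]
wrist_force: [-0.7, -0.2, 0.4]
width: 0.0134
finger_force: 0.0
```

```bash
python3 - <<'E'
from h import *
import cv2
s=state();print(s["eef_pos"],s["width"])
im=snapshot("wrist");cv2.imwrite("pics/w1.png",im[:,:,::-1])
c=calibration("wrist");print(c["R"]@np.array([.498,-.092,.081])+c["t"])
for p in ([.498,-.092,.081],[.494,.0155,.078]):
    X=c["R"]@np.array(p)+c["t"];print(c["fx"]*X[0]/X[2]+c["cx"],c["fy"]*X[1]/X[2]+c["cy"])
E
```

```text
[ 0.49935801 -0.04501757  0.15050928] 0.013363809246932135
[-0.00178103  0.06139257  0.22392474]
321.1920792847026 334.80431176006806
313.4670507228951 165.78307980391259
```

View pics/w1.png

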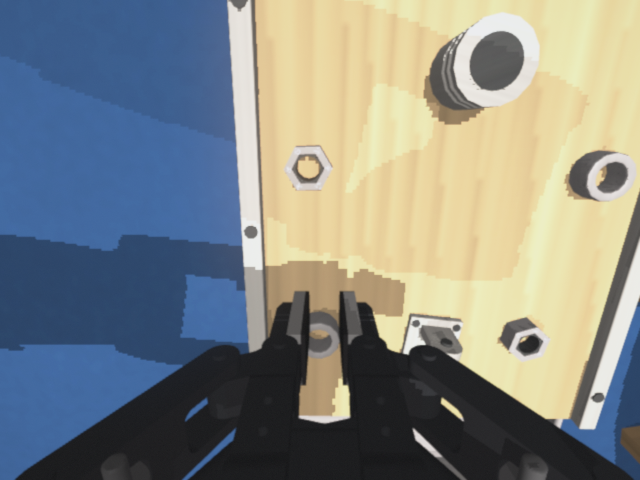

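The ring sits between and ahead of the fingertips at (322,337), where I predicted it. The nut behind is at (308,167), so x is about 0.491. Descending now.

Request:
{"name": "jog_arm", "arguments": {"steps": [{"x": 0,"y": 0,"z": 0.02,"ax": 0,"ay": 0,"az": 0},{"x": 0,"y": 0,"z": 0.02,"ax": 0,"ay": 0,"az": 0},{"x": 0,"y": 0,"z": 0.015,"ax": 0,"ay": 0,"az": 0},{"x": 0,"y": 0,"z": 0.007,"ax": 0,"ay": 0,"az": 0},{"x": 0,"y": 0,"z": 0,"ax": 0,"ay": 0,"az": 0},{"x": -0.005,"y": 0,"z": 0,"ax": 0,"ay": 0,"az": 0},{"x": -0.01,"y": 0,"z": 0,"ax": 0,"ay": 0,"az": 0},{"x": -0.01,"y": 0,"z": 0,"ax": 0,"ay": 0,"az": 0}]}}

```text
time_s: 1.8
eef_pos: [0.4999, -0.071, 0.0894]
eef_rot: [[-0.0, 1.0, 0.002], [1.0, 0.0, -0.001], [-0.001, 0.002, -1.0]]
wrist_force: [-0.0, -0.9, 0.6]
width: 0.0136
finger_force: 0.0
```

```bash
python3 - <<'E'
from h import *
import cv2
im=np.hstack([snapshot("side")[80:400,100:500],snapshot("scene")[100:420,150:550]])
cv2.imwrite("pics/s2.png",im[:,:,::-1])
E
```

```text
(no output)
```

View pics/s2.png

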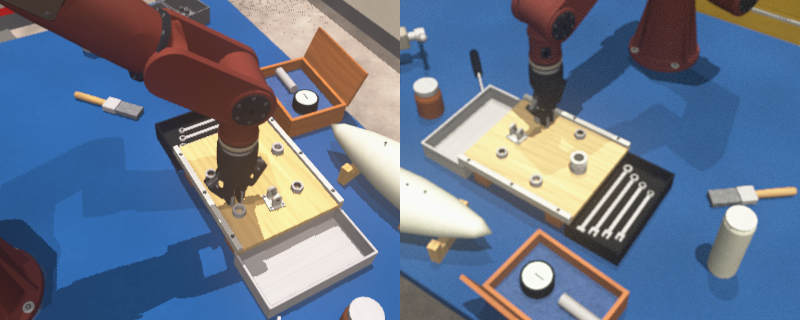

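In the side crop the ring at (238,210) is just ahead of the fingers. The bracket at (272,198) is clear and the pan lies beyond. Pushing.

Request:
{"name": "jog_arm", "arguments": {"steps": [{"x": -0.012,"y": 0,"z": 0,"ax": 0,"ay": 0,"az": 0},{"x": -0.012,"y": 0,"z": 0,"ax": 0,"ay": 0,"az": 0},{"x": -0.012,"y": 0,"z": 0,"ax": 0,"ay": 0,"az": 0},{"x": -0.012,"y": 0,"z": 0,"ax": 0,"ay": 0,"az": 0},{"x": -0.012,"y": 0,"z": 0,"ax": 0,"ay": 0,"az": 0},{"x": -0.012,"y": 0,"z": 0,"ax": 0,"ay": 0,"az": 0},{"x": -0.012,"y": 0,"z": 0,"ax": 0,"ay": 0,"az": 0},{"x": -0.012,"y": 0,"z": 0,"ax": 0,"ay": 0,"az": 0}]}}

```text
time_s: 2.7
eef_pos: [0.499, -0.1671, 0.0882]
eef_rot: [[0.0, 1.0, -0.0], [1.0, -0.0, -0.0], [-0.0, -0.0, -1.0]]
wrist_force: [-0.7, 0.0, 0.4]
width: 0.0138
finger_force: 0.0
```

Request:
{"name": "jog_arm", "arguments": {"steps": [{"x": -0.012,"y": 0,"z": 0,"ax": 0,"ay": 0,"az": 0},{"x": -0.012,"y": 0,"z": 0,"ax": 0,"ay": 0,"az": 0},{"x": -0.01,"y": 0,"z": 0,"ax": 0,"ay": 0,"az": 0},{"x": 0,"y": 0,"z": 0,"ax": 0,"ay": 0,"az": 0},{"x": 0,"y": 0,"z": -0.02,"ax": 0,"ay": 0,"az": 0},{"x": 0,"y": 0,"z": -0.03,"ax": 0,"ay": 0,"az": 0},{"x": 0,"y": 0,"z": -0.02,"ax": 0,"ay": 0,"az": 0},{"x": 0,"y": 0,"z": 0,"ax": 0,"ay": 0,"az": 0}]}}

```text
time_s: 3.5
eef_pos: [0.5014, -0.2009, 0.1619]
eef_rot: [[-0.0, 1.0, 0.006], [1.0, 0.0, -0.003], [-0.003, 0.006, -1.0]]
wrist_force: [0.0, -0.5, -0.1]
width: 0.0136
finger_force: 0.0
```

```bash
python3 - <<'E'
from h import *
import cv2
im=np.hstack([snapshot("side")[80:400,100:500],snapshot("scene")[100:420,150:550]])
cv2.imwrite("pics/s3.png",im[:,:,::-1])
E
```

```text
(no output)
```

View pics/s3.png

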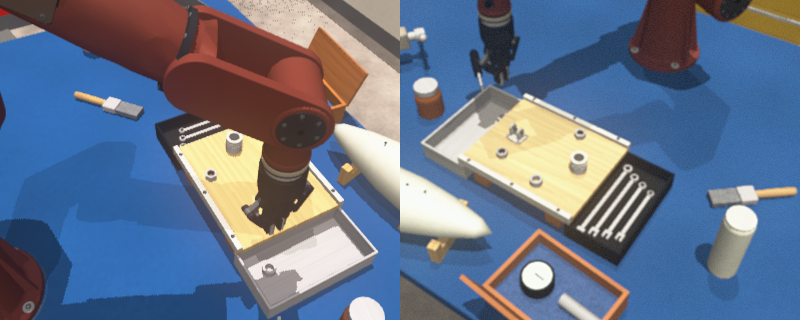

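The first ring is in the pan at (268,268) in the side crop. Next is the right-hand nut at (0.637, −0.0975).

Request:
{"name": "jog_arm", "arguments": {"steps": [{"x": 0.03,"y": 0.027,"z": 0,"ax": 0,"ay": 0,"az": 0},{"x": 0.03,"y": 0.027,"z": 0,"ax": 0,"ay": 0,"az": 0},{"x": 0.03,"y": 0.027,"z": 0,"ax": 0,"ay": 0,"az": 0},{"x": 0.03,"y": 0.027,"z": 0,"ax": 0,"ay": 0,"az": 0},{"x": 0.03,"y": 0.028,"z": 0,"ax": 0,"ay": 0,"az": 0},{"x": 0,"y": 0,"z": 0,"ax": 0,"ay": 0,"az": 0},{"x": 0,"y": 0,"z": 0.02,"ax": 0,"ay": 0,"az": 0},{"x": 0,"y": 0,"z": 0.015,"ax": 0,"ay": 0,"az": 0}]}}

```text
time_s: 4.4
eef_pos: [0.6333, -0.0497, 0.1205]
eef_rot: [[-0.001, 1.0, -0.004], [1.0, 0.001, 0.0], [0.0, -0.004, -1.0]]
wrist_force: [-0.5, -0.1, -0.1]
width: 0.0135
finger_force: 0.0
```

Request:
{"name": "jog_arm", "arguments": {"steps": [{"x": 0,"y": 0,"z": 0.015,"ax": 0,"ay": 0,"az": 0},{"x": 0,"y": 0,"z": 0.015,"ax": 0,"ay": 0,"az": 0},{"x": 0,"y": 0,"z": 0.006,"ax": 0,"ay": 0,"az": 0},{"x": 0,"y": 0,"z": 0,"ax": 0,"ay": 0,"az": 0},{"x": 0,"y": 0,"z": 0,"ax": 0,"ay": 0,"az": 0}]}}

```text
time_s: 4.9
eef_pos: [0.6353, -0.0503, 0.0875]
eef_rot: [[0.0, 1.0, 0.001], [1.0, -0.0, -0.0], [-0.0, 0.001, -1.0]]
wrist_force: [-0.5, 0.2, -0.6]
width: 0.0137
finger_force: 0.0
```

Forces are clean, so I'll push to y ≈ −0.20.

Request:
{"name": "jog_arm", "arguments": {"steps": [{"x": -0.01,"y": 0.001,"z": 0,"ax": 0,"ay": 0,"az": 0},{"x": -0.012,"y": 0,"z": 0,"ax": 0,"ay": 0,"az": 0},{"x": -0.012,"y": 0,"z": 0,"ax": 0,"ay": 0,"az": 0},{"x": -0.012,"y": 0,"z": 0,"ax": 0,"ay": 0,"az": 0},{"x": -0.012,"y": 0,"z": 0,"ax": 0,"ay": 0,"az": 0},{"x": -0.012,"y": 0,"z": 0,"ax": 0,"ay": 0,"az": 0},{"x": -0.012,"y": 0,"z": 0,"ax": 0,"ay": 0,"az": 0},{"x": -0.012,"y": 0,"z": 0,"ax": 0,"ay": 0,"az": 0}]}}

```text
time_s: 5.7
eef_pos: [0.6359, -0.1451, 0.0873]
eef_rot: [[0.0, 1.0, -0.0], [1.0, -0.0, 0.0], [0.0, -0.0, -1.0]]
wrist_force: [-0.5, 0.5, 0.5]
width: 0.0136
finger_force: 0.3
```

Request:
{"name": "jog_arm", "arguments": {"steps": [{"x": -0.012,"y": 0,"z": 0,"ax": 0,"ay": 0,"az": 0},{"x": -0.012,"y": 0,"z": 0,"ax": 0,"ay": 0,"az": 0},{"x": -0.012,"y": 0,"z": 0,"ax": 0,"ay": 0,"az": 0},{"x": -0.012,"y": 0,"z": 0,"ax": 0,"ay": 0,"az": 0},{"x": -0.008,"y": 0,"z": 0,"ax": 0,"ay": 0,"az": 0},{"x": 0,"y": 0,"z": 0,"ax": 0,"ay": 0,"az": 0},{"x": 0,"y": 0,"z": -0.03,"ax": 0,"ay": 0,"az": 0},{"x": 0,"y": 0,"z": -0.04,"ax": 0,"ay": 0,"az": 0}]}}

```text
time_s: 6.5
eef_pos: [0.6335, -0.1986, 0.1542]
eef_rot: [[-0.0, 1.0, -0.007], [1.0, 0.0, 0.004], [0.004, -0.007, -1.0]]
wrist_force: [0.6, 0.0, 0.0]
width: 0.0135
finger_force: 0.0
```

```bash
python3 - <<'E'
from h import *
import cv2
im=np.hstack([snapshot("side")[80:400,100:500],snapshot("scene")[100:420,150:550]])
cv2.imwrite("pics/s4.png",im[:,:,::-1])
E
```

```text
(no output)
```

View pics/s4.png

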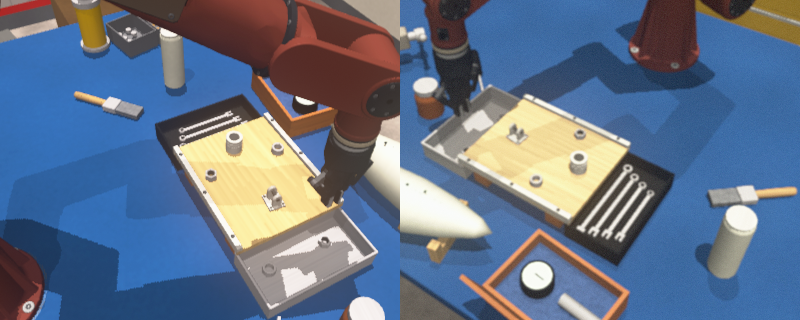

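The nut is in the pan at (324,240). Next is the right-hand ring at about (0.659, 0.0125).

Request:
{"name": "jog_arm", "arguments": {"steps": [{"x": 0.03,"y": 0.004,"z": 0,"ax": 0,"ay": 0,"az": 0},{"x": 0.04,"y": 0.004,"z": 0,"ax": 0,"ay": 0,"az": 0},{"x": 0.04,"y": 0.004,"z": 0,"ax": 0,"ay": 0,"az": 0},{"x": 0.04,"y": 0.004,"z": 0,"ax": 0,"ay": 0,"az": 0},{"x": 0.04,"y": 0.004,"z": 0,"ax": 0,"ay": 0,"az": 0},{"x": 0.04,"y": 0.003,"z": 0,"ax": 0,"ay": 0,"az": 0},{"x": 0.022,"y": 0,"z": 0,"ax": 0,"ay": 0,"az": 0},{"x": 0,"y": 0,"z": 0,"ax": 0,"ay": 0,"az": 0}]}}

```text
time_s: 7.4
eef_pos: [0.6584, 0.056, 0.1568]
eef_rot: [[-0.005, 1.0, -0.001], [1.0, 0.005, 0.001], [0.001, -0.001, -1.0]]
wrist_force: [-0.6, -0.4, -0.2]
width: 0.014
finger_force: 0.0
```

```bash
python3 - <<'E'
from h import *
import cv2
print(state()["eef_pos"]); c=calibration("wrist"); im=snapshot("wrist");cv2.imwrite("pics/w5.png",im[:,:,::-1])
for p in ([.659,.0125,.081],[.492,.0155,.078]):
    X=c["R"]@np.array(p)+c["t"];print(c["fx"]*X[0]/X[2]+c["cx"],c["fy"]*X[1]/X[2]+c["cy"],X[2])
E
```

```text
[0.65836758 0.05600984 0.15678549]
325.66735657839183 325.8394893180651 0.228102518889285
75.07503264458634 318.3619417316813 0.23000923657956732
```

View pics/w5.png

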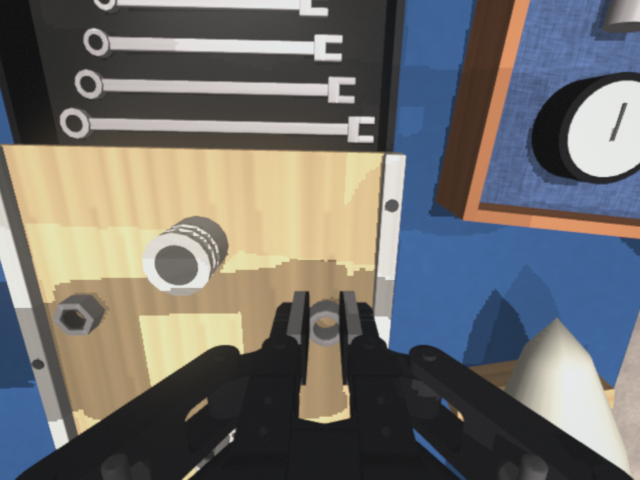

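The ring is at (326,327) and the nut at (74,317), both on their predictions. Descending and pushing.

Request:
{"name": "jog_arm", "arguments": {"steps": [{"x": 0,"y": 0,"z": 0.02,"ax": 0,"ay": 0,"az": 0},{"x": 0,"y": 0,"z": 0.02,"ax": 0,"ay": 0,"az": 0},{"x": 0,"y": 0,"z": 0.015,"ax": 0,"ay": 0,"az": 0},{"x": 0,"y": 0,"z": 0.01,"ax": 0,"ay": 0,"az": 0},{"x": 0,"y": 0,"z": 0.003,"ax": 0,"ay": 0,"az": 0},{"x": 0,"y": 0,"z": 0,"ax": 0,"ay": 0,"az": 0},{"x": -0.008,"y": 0,"z": 0,"ax": 0,"ay": 0,"az": 0},{"x": -0.01,"y": 0,"z": 0,"ax": 0,"ay": 0,"az": 0}]}}

```text
time_s: 8.25
eef_pos: [0.6599, 0.0336, 0.0906]
eef_rot: [[-0.001, 1.0, 0.002], [1.0, 0.001, -0.0], [-0.0, 0.002, -1.0]]
wrist_force: [0.1, -0.2, 0.6]
width: 0.0136
finger_force: 0.0
```

Request:
{"name": "jog_arm", "arguments": {"steps": [{"x": -0.012,"y": 0,"z": 0,"ax": 0,"ay": 0,"az": 0},{"x": -0.013,"y": 0,"z": 0,"ax": 0,"ay": 0,"az": 0},{"x": -0.013,"y": 0,"z": 0,"ax": 0,"ay": 0,"az": 0},{"x": -0.013,"y": 0,"z": 0,"ax": 0,"ay": 0,"az": 0},{"x": -0.013,"y": 0,"z": 0,"ax": 0,"ay": 0,"az": 0},{"x": -0.013,"y": 0,"z": 0,"ax": 0,"ay": 0,"az": 0},{"x": -0.013,"y": 0,"z": 0,"ax": 0,"ay": 0,"az": 0},{"x": -0.013,"y": 0,"z": 0,"ax": 0,"ay": 0,"az": 0}]}}

```text
time_s: 9.05
eef_pos: [0.659, -0.0701, 0.0892]
eef_rot: [[0.0, 1.0, -0.0], [1.0, -0.0, 0.0], [0.0, -0.0, -1.0]]
wrist_force: [0.1, 0.8, 1.1]
width: 0.0139
finger_force: 0.3
```

Request:
{"name": "jog_arm", "arguments": {"steps": [{"x": -0.013,"y": -0.001,"z": 0,"ax": 0,"ay": 0,"az": 0},{"x": -0.013,"y": 0,"z": 0,"ax": 0,"ay": 0,"az": 0},{"x": -0.013,"y": 0,"z": 0,"ax": 0,"ay": 0,"az": 0},{"x": -0.013,"y": 0,"z": 0,"ax": 0,"ay": 0,"az": 0},{"x": -0.013,"y": 0,"z": 0,"ax": 0,"ay": 0,"az": 0},{"x": -0.013,"y": 0,"z": 0,"ax": 0,"ay": 0,"az": 0},{"x": -0.013,"y": 0,"z": 0,"ax": 0,"ay": 0,"az": 0},{"x": -0.013,"y": 0,"z": 0,"ax": 0,"ay": 0,"az": 0}]}}

```text
time_s: 9.85
eef_pos: [0.658, -0.1742, 0.0893]
eef_rot: [[-0.0, 1.0, -0.0], [1.0, 0.0, -0.0], [-0.0, -0.0, -1.0]]
wrist_force: [-1.2, -0.6, -0.8]
width: 0.0141
finger_force: 0.0
```

Request:
{"name": "jog_arm", "arguments": {"steps": [{"x": -0.013,"y": 0,"z": 0,"ax": 0,"ay": 0,"az": 0},{"x": -0.013,"y": 0,"z": 0,"ax": 0,"ay": 0,"az": 0},{"x": 0,"y": 0,"z": 0,"ax": 0,"ay": 0,"az": 0},{"x": 0,"y": 0,"z": -0.03,"ax": 0,"ay": 0,"az": 0},{"x": 0,"y": 0,"z": -0.04,"ax": 0,"ay": 0,"az": 0},{"x": 0,"y": 0,"z": 0,"ax": 0,"ay": 0,"az": 0}]}}

```text
time_s: 10.45
eef_pos: [0.6624, -0.2003, 0.1669]
eef_rot: [[-0.0, 1.0, 0.012], [1.0, 0.0, -0.005], [-0.005, 0.012, -1.0]]
wrist_force: [0.7, -0.9, 2.0]
width: 0.0137
finger_force: 0.0
```

```bash
python3 - <<'E'
from h import *
import cv2
im=np.hstack([snapshot("side")[80:400,100:500],snapshot("scene")[100:420,150:550]])
cv2.imwrite("pics/s6.png",im[:,:,::-1])
E
```

```text
(no output)
```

View pics/s6.png

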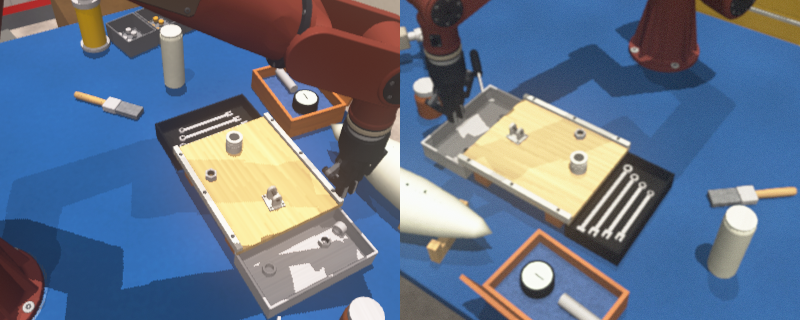

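Three pieces are in the pan; the second ring is at (340,228) in the side crop. The last nut is at (0.492, 0.0155).

Request:
{"name": "jog_arm", "arguments": {"steps": [{"x": 0.03,"y": -0.02,"z": 0,"ax": 0,"ay": 0,"az": 0},{"x": 0.037,"y": -0.025,"z": 0,"ax": 0,"ay": 0,"az": 0},{"x": 0.037,"y": -0.025,"z": 0,"ax": 0,"ay": 0,"az": 0},{"x": 0.037,"y": -0.025,"z": 0,"ax": 0,"ay": 0,"az": 0},{"x": 0.037,"y": -0.025,"z": 0,"ax": 0,"ay": 0,"az": 0},{"x": 0.037,"y": -0.025,"z": 0,"ax": 0,"ay": 0,"az": 0},{"x": 0.03,"y": -0.02,"z": 0,"ax": 0,"ay": 0,"az": 0},{"x": 0.01,"y": -0.003,"z": 0,"ax": 0,"ay": 0,"az": 0}]}}

```text
time_s: 11.35
eef_pos: [0.4856, 0.0587, 0.1568]
eef_rot: [[-0.003, 1.0, -0.006], [1.0, 0.003, 0.001], [0.001, -0.006, -1.0]]
wrist_force: [-0.7, -0.5, -0.8]
width: 0.0135
finger_force: 0.0
```

Request:
{"name": "jog_arm", "arguments": {"steps": [{"x": 0,"y": 0,"z": 0,"ax": 0,"ay": 0,"az": 0},{"x": 0,"y": 0,"z": 0.01,"ax": 0,"ay": 0,"az": 0},{"x": 0,"y": 0,"z": 0,"ax": 0,"ay": 0,"az": 0}]}}

```text
time_s: 11.65
eef_pos: [0.4896, 0.055, 0.1475]
eef_rot: [[0.001, 1.0, -0.003], [1.0, -0.001, -0.0], [-0.0, -0.003, -1.0]]
wrist_force: [-0.8, -0.9, 0.4]
width: 0.0135
finger_force: 0.0
```

Request:
{"name": "jog_arm", "arguments": {"steps": [{"x": 0,"y": 0.001,"z": 0.02,"ax": 0,"ay": 0,"az": 0},{"x": 0,"y": 0,"z": 0.02,"ax": 0,"ay": 0,"az": 0},{"x": 0,"y": 0,"z": 0.013,"ax": 0,"ay": 0,"az": 0},{"x": 0,"y": 0,"z": 0.006,"ax": 0,"ay": 0,"az": 0},{"x": 0,"y": 0,"z": 0,"ax": 0,"ay": 0,"az": 0},{"x": 0,"y": 0,"z": 0,"ax": 0,"ay": 0,"az": 0},{"x": -0.008,"y": 0,"z": 0,"ax": 0,"ay": 0,"az": 0},{"x": -0.01,"y": 0,"z": 0,"ax": 0,"ay": 0,"az": 0}]}}

```text
time_s: 12.45
eef_pos: [0.4918, 0.0376, 0.0913]
eef_rot: [[-0.001, 1.0, 0.002], [1.0, 0.001, -0.0], [-0.0, 0.002, -1.0]]
wrist_force: [-0.2, 0.3, 0.7]
width: 0.014
finger_force: 0.0
```

Request:
{"name": "jog_arm", "arguments": {"steps": [{"x": -0.012,"y": 0,"z": 0,"ax": 0,"ay": 0,"az": 0},{"x": -0.013,"y": 0,"z": 0,"ax": 0,"ay": 0,"az": 0},{"x": -0.013,"y": 0,"z": 0,"ax": 0,"ay": 0,"az": 0},{"x": -0.013,"y": 0,"z": 0,"ax": 0,"ay": 0,"az": 0},{"x": -0.013,"y": 0,"z": 0,"ax": 0,"ay": 0,"az": 0},{"x": -0.013,"y": 0,"z": 0,"ax": 0,"ay": 0,"az": 0},{"x": -0.013,"y": 0,"z": 0,"ax": 0,"ay": 0,"az": 0},{"x": -0.013,"y": 0,"z": 0,"ax": 0,"ay": 0,"az": 0}]}}

```text
time_s: 13.25
eef_pos: [0.4909, -0.0661, 0.0903]
eef_rot: [[0.0, 1.0, -0.0], [1.0, -0.0, 0.0], [0.0, -0.0, -1.0]]
wrist_force: [0.4, -0.1, 0.4]
width: 0.0138
finger_force: 0.2
```

Request:
{"name": "jog_arm", "arguments": {"steps": [{"x": -0.013,"y": 0,"z": 0.001,"ax": 0,"ay": 0,"az": 0},{"x": -0.013,"y": 0,"z": 0.001,"ax": 0,"ay": 0,"az": 0},{"x": -0.013,"y": 0,"z": 0,"ax": 0,"ay": 0,"az": 0},{"x": -0.013,"y": 0,"z": 0,"ax": 0,"ay": 0,"az": 0},{"x": -0.013,"y": 0,"z": 0,"ax": 0,"ay": 0,"az": 0},{"x": -0.013,"y": 0,"z": 0,"ax": 0,"ay": 0,"az": 0},{"x": -0.013,"y": 0,"z": 0,"ax": 0,"ay": 0,"az": 0},{"x": -0.013,"y": 0,"z": 0,"ax": 0,"ay": 0,"az": 0}]}}

```text
time_s: 14.05
eef_pos: [0.4911, -0.1701, 0.0883]
eef_rot: [[-0.0, 1.0, 0.0], [1.0, 0.0, -0.0], [-0.0, 0.0, -1.0]]
wrist_force: [0.2, -0.0, 0.3]
width: 0.0139
finger_force: 0.0
```

Request:
{"name": "jog_arm", "arguments": {"steps": [{"x": -0.013,"y": 0,"z": 0,"ax": 0,"ay": 0,"az": 0},{"x": -0.013,"y": 0,"z": 0,"ax": 0,"ay": 0,"az": 0},{"x": -0.004,"y": 0,"z": 0,"ax": 0,"ay": 0,"az": 0},{"x": 0,"y": 0,"z": -0.03,"ax": 0,"ay": 0,"az": 0},{"x": 0,"y": 0,"z": -0.04,"ax": 0,"ay": 0,"az": 0},{"x": 0,"y": 0,"z": -0.04,"ax": 0,"ay": 0,"az": 0},{"x": 0,"y": 0,"z": 0,"ax": 0,"ay": 0,"az": 0},{"x": 0,"y": 0,"z": 0,"ax": 0,"ay": 0,"az": 0}]}}

```text
time_s: 14.85
eef_pos: [0.4919, -0.1994, 0.1999]
eef_rot: [[-0.0, 1.0, 0.003], [1.0, 0.0, -0.001], [-0.001, 0.003, -1.0]]
wrist_force: [-0.1, -0.5, -0.9]
width: 0.0135
finger_force: 0.0
```

```bash
python3 - <<'E'
from h import *
import cv2
im=np.hstack([snapshot("side")[80:400,100:500],snapshot("scene")[100:420,150:550]])
cv2.imwrite("pics/s7.png",im[:,:,::-1])
E
```

```text
(no output)
```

View pics/s7.png

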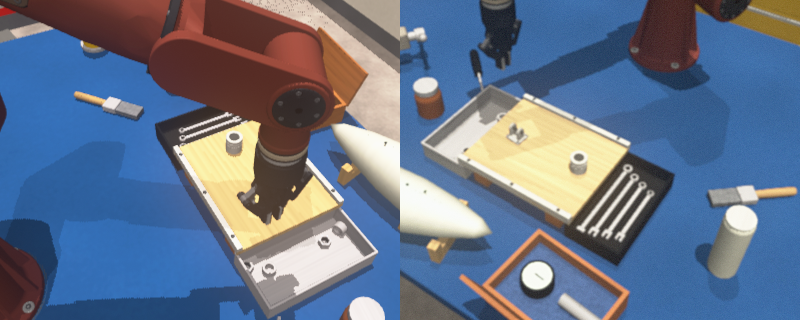

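All four pieces look to be in the pan. The last nut at (247,266) is near the pan's left wall, so I'll measure it.

```bash
python3 - <<'E'
from h import *
import cv2
c=calibration("side")
for u,v in((347,345),(368,349),(424,321),(440,308)): print(ray(c,u,v,.015).round(3)-[.573,-.228,0])
im=snapshot("side")[290:400,320:490]
cv2.imwrite("pics/s8.png",cv2.resize(im,None,fx=4.5,fy=4.5,interpolation=3)[:,:,::-1])
E
```

```text
[-0.107  0.042  0.015]
[-0.075  0.015  0.015]
[0.062 0.013 0.015]
[0.112 0.022 0.015]
```

View pics/s8.png

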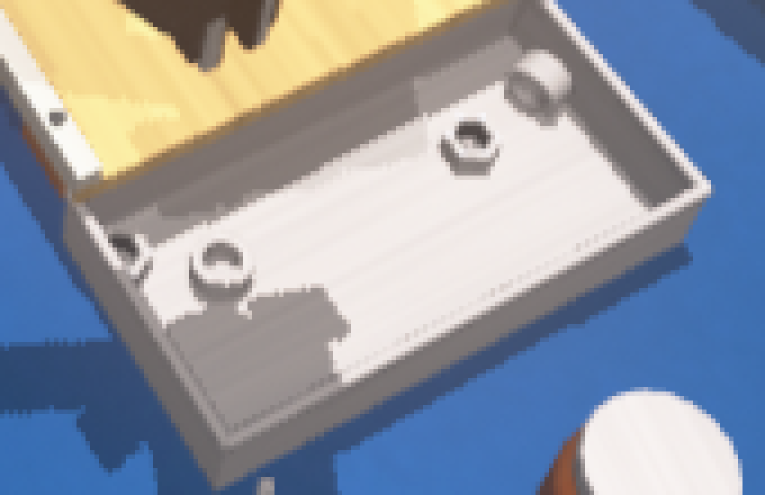

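All four pieces rest inside the pan walls. From left to right they are a nut at (125,255), a ring at (220,270), a nut at (470,145) and a ring on its side at (538,82). The arm is clear, so I'm handing in.

```bash
python3 -c "
from workcell import *
print(job_done())"
```

```text
the job is handed in; nothing more can be done
None
```

All four pieces were swept into the pan by pushing only, and the last pictures show the bracket, piston and other bystanders still in place; the job was handed in at about 15 s on the robot clock, and no verdict came back.

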